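# Clear the stack to get the module onto the inspection stage

### The arm

A 6-joint arm with a two-finger parallel gripper is mounted at the origin on the work surface. World frame = base frame: x ahead of the robot, y to its left, z up, the work surface at z = 0. Lengths are in m, angles in degrees, forces in N, time in s.
With the tool pointing down it reaches from about 0.35 to 0.875 m from the base axis. Payload 4.2 kg.
Tool frame: the origin (TCP) lies at the very end of the fingers, on their centre line; the grasp point (between the pads) lies 19 mm behind it (r.grip_point_offset is the distance from the TCP to the grasp point, in m); z points along the fingers, y is the line along which they close (so a half turn about z gives the same grasp; the last joint's range is limited). The gripper opens to 87 mm and grips with 3 to 60 N. Pads are 19 mm wide; open, the fingers measure 117 mm over their backs; the gripper's body (75 mm by 190 mm) begins 51 mm behind the grasp point.
Start: joints at [-48.438, 22.042, 0.453, 0, -68.411, -14.817], TCP at [0.281, -0.558, 0.223] pointing down, gripper open.
Joint ranges: [-179.83, 179.83], [-69.29, 118.12], [-61.27, 80.66], [-181.25, 117.63], [-171.15, -9.14], [-177.46, 177.46]. Speed limits (degrees/s): [159.86, 159.86, 180, 180, 180, 180].

### API

Orientations are given as a 3x3 rotation matrix whose columns are the frame's x, y, z axes.
In Python, from station import r, cams gives the robot as it stands. The module is installed in compiled form; this text tells all that it offers.
- The arm moves only by the shell command python3 -m handwheel 'ROWS'. ROWS is JSON, a list that holds one entry, the list of rows, each a list of 7 numbers: the turn, a rotation vector about the tool's x, y, z in units of 6 degrees (1.0 is 6 degrees), then the shift along the tool's x, y, z in m, then the finger opening in m, from 0 to 0.087. In form: [[[ax, ay, az, x, y, z, jaw], ...]]. A call has 1 to 12 rows; each row shifts and turns the commanded pose from where the row before left it, along the tool's axes as they then stand; what a row does not reach is not made up. A row lasts 1/10 s, in which the tool goes at most 50 mm and 8.59 degrees, less where a joint would pass 70% of its speed; a pose out of reach is approached as far as the arm can. A call with a gripper value outside its range is refused whole. The fingers move at their own pace and stop on an object; the grip force is fixed at half the most. Time passes only in rows, so rows that do not move let the fingers close. It gives the time, the measured TCP pose, the force, the opening and the grip force at its end, in the units of the state.
- r.sense(): the state, without advancing time (a new reading comes with each control period).
- cams.capture(name): name is "scene" or "top" or "wrist"; returns the picture (400x640x3 uint8, red, green, blue); there is no depth.
- cams.get_calibration(name): a dict with "camera_matrix" (3x3 intrinsics, pixels), "rvec" (rotation vector, rad) and "tvec" (3), from world to camera coordinates, as OpenCV has them; the wrist camera has in their place "T_tool_cam" (4x4, takes a point from camera to tool coordinates, whose origin is the TCP and whose axes are the flange's). Camera axes: x right, y down, z forward; pixel columns grow to the right and rows downward; lengths in m; the calibration is good to about 2 mm. The wrist camera is an equidistant fisheye: a pixel r from the principal point sees the ray r / f radians off the axis. A picture is of the moment at which its call begins: read the wrist's pose just before it. get_calibration takes no time and is no camera call.
- r.finish_job(): hands the job in; it is judged then, once.
The state is a dict: "time_s": time; "joints": joint angles; "joint_velocities": joint speeds; "effort": joint torques, N m; "tcp_pos": TCP position; "ee_rot": TCP orientation; "wrist_force": force on the tool from outside, world axes, zero at the start; "moment": the same for the moment, N m; "gripper_width": opening from 0.0 (shut) to 1.0 (fully open); "gripper_force": force on a finger pad.
Only numpy, scipy, OpenCV 4.12 (cv2) and the standard library are available. Lean on these libraries where they do the work, as an engineer would, in place of code of your own. Each camera call takes 0.05 s, during which the arm holds its last target. There are 200 camera calls.

### The job

Someone has piled four things on the electronics bench. Take the pile apart from the top, one thing at a time, each properly in its place before the next, and set each down gently, not dropped or toppled, flat and upright in its own place: the microscope lens in the round dish, the solder spool over the post of the spool stand, the black battery pack in the charger cradle (the smaller rectangular tray), and the aluminium module at the bottom on the inspection stage (the larger rectangular tray). Leave the tip cleaner and the amber jar where they are.

Things in the scene. Friction and masses are not known exactly. Their poses are not given: they have to be found in the camera images.
- lens_center (a point): Auxiliary microscope lens: upright white cylinder with a black band and glass on top, diameter 38, height 34, about 90 g. Top of the pile at the start, standing on the spool. Point: its centre, 17 above its underside; z up its axis. (Sizes in mm.)
- spool_center (a point): Spool of bright solder wire with grey flanges, standing on end: diameter 54, height 40, through hole of diameter 22 along its axis, about 200 g. Second from the top, standing on the battery pack. Point: its centre, 20 above its underside; z up its axis. (Sizes in mm.)
- battery_center (a point): Black plastic battery pack, a block 100 long (x) by 46 wide (y) by 36 high (z), flat top, about 300 g. Third from the top, lying on the module. Point: its centre, 18 above its underside. Either end may face either way in its cradle. (Sizes in mm.)
- module_center (a point): Radio module in a bare aluminium case, a block 140 long (x) by 60 wide (y) by 32 high (z), flat top, about 350 g. Bottom of the pile, lying on the bench. Point: its centre, 16 above its underside. Either end may face either way on the stage. (Sizes in mm.)
- dish_seat (a point): Lens dish: fixed round white dish, outer diameter 66, dark floor of diameter 54 with a rim that rises 6 above it, 6 wide. Point: the centre of the floor, 6 above the bench, where the underside of the lens goes. (Sizes in mm.)
- spindle_seat (a point): Spool stand: fixed dark steel disc of diameter 72 and thickness 6 with a plain upright steel post in the middle, diameter 8, 48 tall above the disc, pointed top (the post comes 8 out of a seated spool). Point: where the post meets the top of the disc, 6 above the bench; the underside of the spool goes there, the post in its hole. (Sizes in mm.)
- cradle_seat (a point): Charger cradle: fixed grey rectangular tray with a black rim, inside 116 (x) by 62 (y), outside 130 by 76; the rim rises 6 above the floor. Point: the centre of the floor, 6 above the bench, where the underside of the battery pack goes, long sides along x. (Sizes in mm.)
- stage_seat (a point): Inspection stage: fixed white rectangular plate with an aluminium rim, inside 160 (x) by 80 (y), outside 174 by 94; the rim rises 6 above the floor. Point: the centre of the floor, 6 above the bench, where the underside of the module goes, long sides along x. (Sizes in mm.)
- cleaner_center (a point): Bystander: tip cleaner, a dark round pot of diameter 60 and height 30 with a brass dome on it up to 44 above the bench; loose. Point: its axis, 15 above the bench. (Sizes in mm.)
- jar_center (a point): Bystander: small closed amber glass jar with a black cap, diameter 50, height 50; loose. Point: its centre, 25 above the bench. (Sizes in mm.)

How it is judged:
By the outcome, as a careful person would: the job done as asked, in the order asked, and still so for the second after the job is handed in, with the robot touching nothing.
It also fails if it takes over 128 s, if anything falls off the work surface, if the arm or the gripper's body presses on something with over 40 N, if the wrist force passes 120 N, or if a joint passes its speed limit or range.

## Working session

There is one attempt and no reset: what is moved stays moved. The work goes in short steps, Python scripts to look and compute and a shell command to move; the robot and the scene stay as the last step left them, time stands still between calls to the robot, and variables do not carry over. Pictures are saved under pics/ and viewed, at most 14 in all, crops included, and the job is handed in when it is done.

```bash
mkdir -p pics; python3 - <<'E'
from station import r,cams
import cv2,numpy as np
s=r.sense();print(s['time_s'],s['tcp_pos'],np.round(s['ee_rot'],3),s['gripper_width'])
for n in['scene','top']:
    cv2.imwrite(f'pics/{n}0.png',cams.capture(n)[:,:,::-1])
    c=cams.get_calibration(n);print(n,c)
print(cams.get_calibration('wrist'))
E
```

```text
0.0 [ 0.28102245 -0.55756872  0.22147617] [[-0.893 -0.45  -0.001]
 [-0.45   0.893  0.002]
 [ 0.     0.002 -1.   ]] 1.0029820917588497
scene {'camera_matrix': array([[514.10778569,   0.        , 309.57455773],
       [  0.        , 514.10778569, 195.09688976],
       [  0.        ,   0.        ,   1.        ]]), 'rvec': array([ 1.21007821,  2.2177556 , -1.01370189]), 'tvec': array([ 0.2744327 , -0.18207212,  1.80821978])}
top {'camera_matrix': array([[364.38054529,   0.        , 321.63869846],
       [  0.        , 364.38054529, 199.00032015],
       [  0.        ,   0.        ,   1.        ]]), 'rvec': array([ 2.14184473, -2.1989764 ,  0.08902907]), 'tvec': array([0.01018409, 0.52190611, 0.90187412])}
{'camera_matrix': array([[309.70691629,   0.        , 316.42510534],
       [  0.        , 309.70691629, 198.25792064],
       [  0.        ,   0.        ,   1.        ]]), 'T_tool_cam': array([[-1.49978341e-04, -9.59849318e-01, -2.80516067e-01,
         7.63427621e-02],
       [ 9.99999973e-01, -1.94273364e-04,  1.30098855e-04,
        -7.27977290e-05],
       [-1.79372097e-04, -2.80516040e-01,  9.59849321e-01,
        -1.63135333e-01],
       [ 0.00000000e+00,  0.00000000e+00,  0.00000000e+00,
         1.00000000e+00]])}
```

View pics/scene0.png

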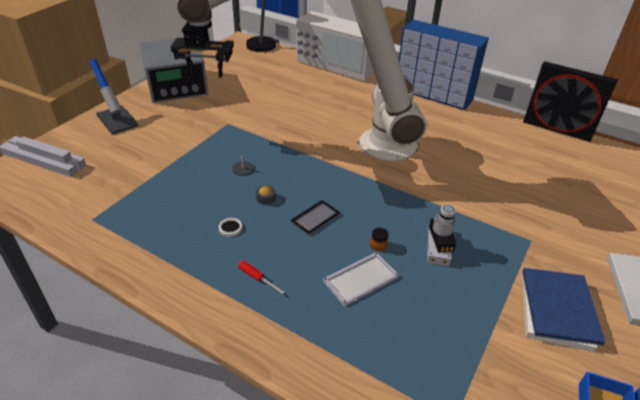

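View pics/top0.png

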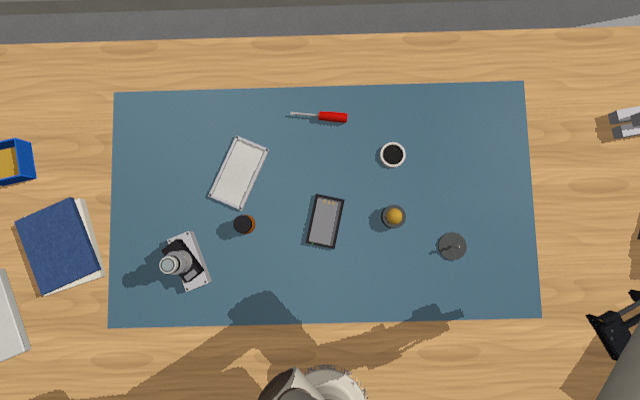

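The scene view shows the pile at about (440,235). In the top view the pile is at (185,262) with the lens top at (170,263), the stage at (238,172), the cradle at (325,221), the dish at (392,155), the stand at (452,246), the jar at (244,225) and the cleaner at (394,216).

```bash
cat > h.py <<'E'
from station import r,cams
import cv2,numpy as np
from scipy.spatial.transform import Rotation as R
def rays(name,px,s=None):
    c=cams.get_calibration(name);K=c['camera_matrix'];px=np.atleast_2d(np.asarray(px,float))
    u=(px-K[:2,2])/K[0,0]
    if name=='wrist':
        s=s or r.sense();T=c['T_tool_cam'];t=np.linalg.norm(u,axis=1,keepdims=True)
        d=np.hstack([u*np.sinc(t/np.pi),np.cos(t)]) 
        A=np.asarray(s['ee_rot']);o=A@T[:3,3]+s['tcp_pos'];d=np.hstack([u*np.sin(t)/np.maximum(t,1e-9),np.cos(t)])
        return o,d@(A@T[:3,:3]).T
    A=R.from_rotvec(c['rvec']).as_matrix();return -A.T@c['tvec'],np.hstack([u,np.ones((len(u),1))])@A
def plane(name,px,z,s=None):
    o,d=rays(name,px,s);return (o+d*((z-o[2])/d[:,2])[:,None])
def blobs(mask,amin=50):
    cs,_=cv2.findContours(mask.astype(np.uint8),cv2.RETR_EXTERNAL,cv2.CHAIN_APPROX_NONE)
    return [c for c in cs if cv2.contourArea(c)>amin]
def rect(name,cnt,z,s=None):
    p=plane(name,cnt[:,0],z,s)[:,:2]*1000
    c,wh,a=cv2.minAreaRect(p.astype(np.float32))
    if wh[0]<wh[1]: a+=90;wh=wh[::-1]
    return np.round(c,1),np.round(wh,1),round((a+90)%180-90,1)
E
python3 - <<'E'
from h import *
im=cv2.imread('pics/top0.png');hsv=cv2.cvtColor(im,cv2.COLOR_BGR2HSV)
mat=(hsv[...,0]>95)&(hsv[...,0]<112)&(hsv[...,1]>90)
roi=np.zeros(mat.shape,bool);roi[100:310,125:520]=1
for c in blobs(~mat&roi,80):
    M=c[:,0].mean(0).round();x=rect('top',c,.012)
    print(M,*x)
hi=(hsv[...,1]<60)&(hsv[...,2]>110)&roi
print('bright')
for c in blobs(hi,60): print(c[:,0].mean(0).round(),*rect('top',c,.012),'at z.032',rect('top',c,.032))
cv2.imwrite('pics/a.png',cv2.resize(im[215:310,130:260],None,fx=6,fy=6,interpolation=cv2.INTER_CUBIC))
E
```

```text
[322. 205.] [ 5.145e+02 -2.000e-01] [1039.4  541.7] 88.3
bright
[176. 263.] [371.1 373.5] [81.8 57.8] 88.6 at z.032 (array([372.5, 365.3]), array([80. , 56.6]), 88.6)
[192. 260.] [376.4 337.8] [144.9  72. ] 20.4 at z.032 (array([377.7, 330.3]), array([141.8,  70.4]), 20.4)
[324. 219.] [467.   -6.2] [113.7  54.4] -13.3 at z.032 (array([466.4,  -6.3]), array([111.2,  53.3]), -13.3)
[393. 154.] [ 635.5 -190.5] [68.  65.2] 42.6 at z.032 (array([ 631.3, -186.6]), array([66.6, 63.8]), 42.6)
[238. 173.] [599.1 209.9] [177.4  98.9] -24.6 at z.032 (array([595.6, 205.2]), array([173.6,  96.8]), -24.6)
```

View pics/a.png

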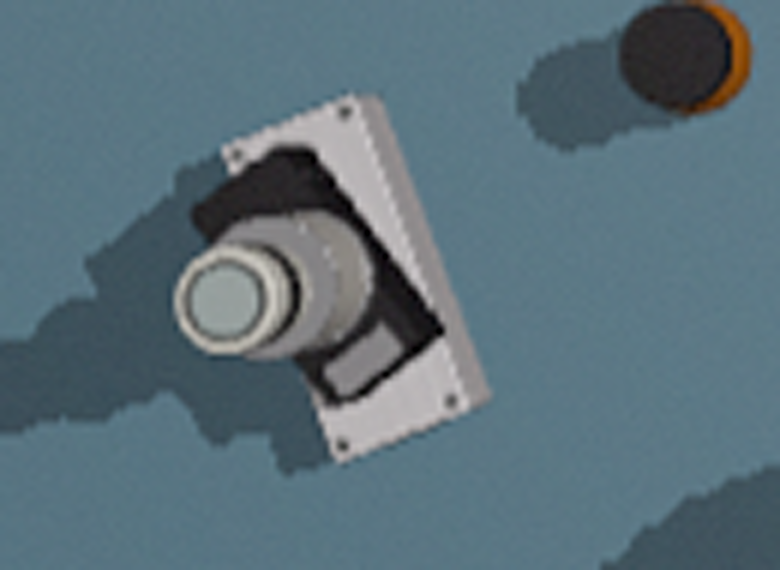

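The crop shows the lens top at crop (232,300), which is full-image (168.7,265), the spool top behind it, the battery corners at about (310,148) and (440,328), and module top corners at about (355,97) and (465,400).

```bash
cat >> h.py <<'E'
def go(x,y,z,yaw,s=None):
    """yaw: world angle (deg) of the tool y axis (mod 180). Prints turn units about tool z, and shift in the turned tool frame."""
    s=s or r.sense();A=np.asarray(s['ee_rot']);c=np.degrees(np.arctan2(A[1,1],A[0,1]))
    d=(yaw-c+90)%180-90;Y=np.radians(c+d);B=np.array([[-np.sin(Y),np.cos(Y),0],[np.cos(Y),np.sin(Y),0],[0,0,-1]]).T
    B=np.array([[-np.sin(Y),np.cos(Y),0],[np.cos(Y),np.sin(Y),0],[0,0,-1]])
    B[:,0]=[-np.sin(Y),np.cos(Y),0];B[:,1]=[np.cos(Y),np.sin(Y),0];B[:,2]=np.cross(B[:,0],B[:,1])
    print('turn',round(-d/6,2),'(alt',round(-(d-180*np.sign(d))/6,2),') shift',np.round(B.T@(np.array([x,y,z])-s['tcp_pos']),4),'yaw now',round(c,1),'tilt',np.round(A[:2,2],4),'j',np.round(s['joints'],0),'t',round(s['time_s'],2))
E
python3 - <<'E'
from h import *
f=lambda x,y:(130+(x+.5)/6-.5,215+(y+.5)/6-.5)
print('lens',plane('top',f(232,300),.142))
m=plane('top',[f(355,97),f(465,400),f(225,148),f(335,462)],.032);print('module',m,m.mean(0))
for a,b in((0,1),(2,3),(0,2)): d=m[b]-m[a];print(np.degrees(np.arctan2(d[1],d[0])),np.linalg.norm(d))
b=plane('top',[f(312,148),f(442,330),f(340,402)],.068);print('batt',b,(b[0]+b[2])/2)
for i,j in((0,1),(1,2)): d=b[j]-b[i];print(np.degrees(np.arctan2(d[1],d[0])),np.linalg.norm(d))
print('lens scene',plane('scene',(448,208),.142))
im=cv2.imread('pics/top0.png');g=im.max(2)
for c in blobs((g[225:270,430:475]<85),100):
    c=c+[430,225];print('stand',c[:,0].mean(0),rect('top',c,.006))
hsv=cv2.cvtColor(im,cv2.COLOR_BGR2HSV)
print('jar',plane('top',(244,225),.05),'cleaner',plane('top',(394,216),.03))
E
```

```text
lens [[0.37614892 0.33475799 0.142     ]]
module [[0.45026444 0.33149889 0.032     ]
 [0.32452043 0.28506367 0.032     ]
 [0.4304659  0.38576513 0.032     ]
 [0.30071636 0.33866349 0.032     ]] [0.37649178 0.33524779 0.032     ]
-159.7316288817479 0.13404397277535027
-160.04810585627482 0.1380344503571975
110.04403421611202 0.057765096808551436
batt [[0.4298584  0.33514851 0.068     ]
 [0.35658959 0.28264833 0.068     ]
 [0.32942485 0.32309683 0.068     ]] [0.37964162 0.32912267 0.068     ]
-144.37681631039547 0.09013649088627894
123.88484889797215 0.048723750421588
lens scene [[0.37597136 0.3372726  0.142     ]]
stand [451.06504065 244.57723577] (array([ 393.4, -331.3]), array([68.6, 68.5]), 86.9)
jar [[0.46057444 0.18862716 0.05      ]] cleaner [[ 0.47377777 -0.18387956  0.03      ]]
```

```bash
python3 -m handwheel '[[[0,0,0,-0.0306,0.0273,0,0.087],[0,0,0,-0.0306,0.0273,0,0.087],[0,0,0,-0.0306,0.0273,0,0.087],[0,0,0,-0.0306,0.0273,0,0.087],[0,0,0,-0.0306,0.0273,0,0.087],[0,0,0,-0.0306,0.0273,0,0.087],[0,0,0,-0.0306,0.0273,0,0.087],[0,0,0,-0.0306,0.0273,0,0.087],[0,0,0,-0.0306,0.0273,0,0.087],[0,0,0,-0.0306,0.0273,0,0.087],[0,0,0,-0.0306,0.0273,0,0.087],[0,0,0,-0.0306,0.0273,0,0.087]]]'
python3 -m handwheel '[[[0,0,0,-0.0121,0.0426,0,0.087],[0,0,0,-0.0121,0.0426,0,0.087],[0,0,0,-0.0121,0.0426,0,0.087],[0,0,0,-0.0121,0.0426,0,0.087],[0,0,0,-0.0121,0.0426,0,0.087],[0,0,0,-0.0121,0.0426,0,0.087],[0,0,0,-0.0121,0.0426,0,0.087],[0,0,0,-0.0121,0.0426,0,0.087],[0,0,0,-0.0121,0.0426,0,0.087],[0,0,0,-0.0121,0.0426,0,0.087],[0,0,0,0,0,0,0.087],[0,0,0,0,0,0,0.087]]]'
python3 - <<'E'
from h import *
cams.capture('wrist');s=r.sense();cv2.imwrite('pics/w1.png',cams.capture('wrist')[:,:,::-1]);np.save('w1.npy',s)
go(.376,.336,.2,116.7,s);print(s['tcp_pos'],s['wrist_force'])
E
```

```text
time_s: 1.3
tcp_pos: [0.4618, -0.0986, 0.2224]
ee_rot: [[-0.893, -0.45, -0.0], [-0.45, 0.893, 0.0], [0.0, 0.0, -1.0]]
wrist_force: [1.1, -0.6, -0.8]
gripper_width: 1.001
gripper_force: 0.0
time_s: 2.5
tcp_pos: [0.3774, 0.335, 0.2217]
ee_rot: [[-0.892, -0.452, -0.001], [-0.452, 0.892, -0.002], [0.002, -0.001, -1.0]]
wrist_force: [0.7, 0.0, -0.6]
gripper_width: 0.998
gripper_force: 0.0
turn 0.01 (alt -29.99 ) shift [0.0006 0.0024 0.0219] yaw now 116.8 tilt [-0.0011 -0.0014] j [  60.   10.  -16.   -0.  -64. -123.] t 2.55
[0.37766549 0.33412611 0.22193742] [-0.79214975 -0.24525916  0.29994369]
```

View pics/w1.png

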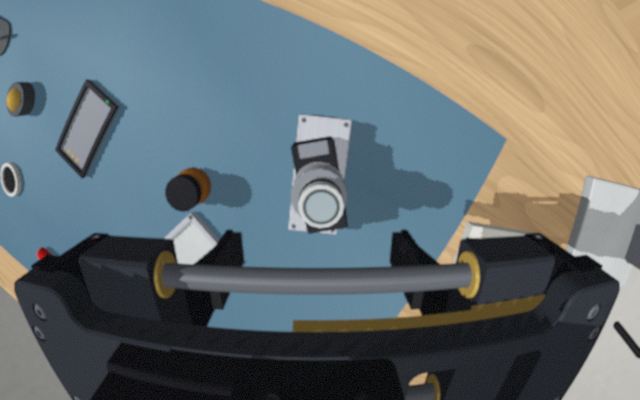

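The wrist view shows the lens top at (322,206), the spool under it, the battery end at (316,150), the jar at (187,190) and the fingers at the left and right.

```bash
python3 - <<'E'
from h import *
s=np.load('w1.npy',allow_pickle=True).item()
im=cv2.imread('pics/w1.png');print('lens',plane('wrist',(322,206),.142,s))
g=cv2.cvtColor(im,cv2.COLOR_BGR2GRAY)[100:245,280:370]
cs=cv2.HoughCircles(cv2.resize(g,None,fx=4,fy=4,interpolation=cv2.INTER_CUBIC),cv2.HOUGH_GRADIENT,1,20,param1=100,param2=40,minRadius=50,maxRadius=130)
for c in cs[0][:8]:
    u=(c[:2]+.5)/4-.5+[280,100];z=.142 if c[2]<105 else .108;p=plane('wrist',[u,u+[c[2]/4,0]],z,s);print(u,c[2]/4,p[0],np.linalg.norm(p[1]-p[0]))
cv2.imwrite('pics/b.png',cv2.resize(im[100:245,280:370],None,fx=4,fy=4,interpolation=cv2.INTER_CUBIC))
go(.376,.336,.118,116.7)
E
```

```text
lens [[0.37672597 0.33868184 0.142     ]]
[320.75 206.25] 17.975 [0.3773823  0.33786017 0.142     ] 0.014843746285832219
[320.5 199.5] 21.625 [0.37230631 0.33504528 0.142     ] 0.017750960529444394
turn 0.0 (alt -30.0 ) shift [0.0007 0.0029 0.1042] yaw now 116.7 tilt [-0.0007 -0.001 ] j [  60.   10.  -16.   -0.  -64. -123.] t 2.6
```

View pics/b.png

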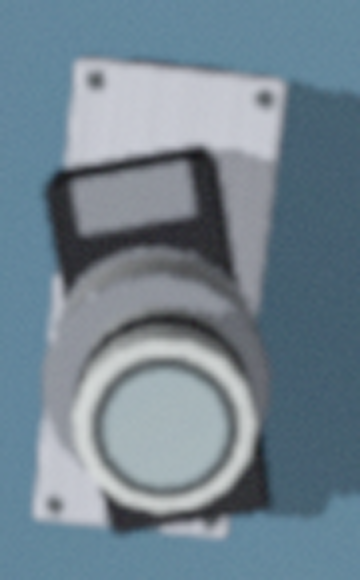

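The close crop shows the lens ring centred at crop (166,424), so the lens is at about (0.3765,0.337). The spool flange spans crop x from 45 to 270.

```bash
python3 -m handwheel '[[[0,0,0,0,0.002,0.02,0.087],[0,0,0,0,0.0015,0.025,0.087],[0,0,0,0,0,0.025,0.087],[0,0,0,0,0,0.02,0.087],[0,0,0,0,0,0.014,0.087],[0,0,0,0,0,0,0.087],[0,0,0,0,0,0,0.06]]]'
python3 - <<'E'
from h import *
s=r.sense();cv2.imwrite('pics/w2.png',cams.capture('wrist')[:,:,::-1]);print(s['tcp_pos'],s['gripper_width'])
go(.3765,.337,.118,116.7)
E
python3 -m handwheel '[[[0,0,0,0,0,0,0.05],[0,0,0,0,0,0,0.042],[0,0,0,0,0,0,0.039],[0,0,0,0,0,0,0.035],[0,0,0,0,0,0,0.03],[0,0,0,0,0,0,0.03],[0,0,0,0,0,0,0.03],[0,0,0,0,0,0,0.03]]]'
```

```text
time_s: 3.3
tcp_pos: [0.3771, 0.337, 0.1191]
ee_rot: [[-0.894, -0.449, 0.0], [-0.449, 0.894, 0.0], [-0.0, -0.0, -1.0]]
wrist_force: [0.7, -0.4, -0.6]
gripper_width: 0.961
gripper_force: 0.0
[0.37707913 0.33699115 0.11907383] 0.9612791890271432
turn -0.0 (alt 30.0 ) shift [ 0.0009 -0.0001  0.0016] yaw now 116.7 tilt [0.0011 0.0013] j [  60.   17.  -24.    0.  -49. -124.] t 3.35
time_s: 4.15
tcp_pos: [0.3765, 0.3377, 0.1186]
ee_rot: [[-0.893, -0.45, -0.0], [-0.45, 0.893, -0.0], [0.0, -0.0, -1.0]]
wrist_force: [-0.0, -0.6, 0.3]
gripper_width: 0.431
gripper_force: 30.0
```

```bash
python3 -m handwheel '[[[0,0,0,0,0,-0.005,0.03],[0,0,0,0,0,-0.012,0.03],[0,0,0,0,0,-0.02,0.03],[0,0,0,0,0,-0.025,0.03],[0,0,0,0,0,-0.025,0.03],[0,0,0,0,-0.02,-0.02,0.03],[0,0,0,0,-0.04,-0.013,0.03],[0,0,0,0,-0.045,0,0.03],[0,0,0,0,-0.045,0,0.03],[0,0,0,0,-0.045,0,0.03],[0,0,0,0,-0.045,0,0.03],[0,0,0,0,-0.045,0,0.03]]]'
python3 -m handwheel '[[[0,0,0,0.001,-0.045,0,0.03],[0,0,0,0.001,-0.045,0,0.03],[0,0,0,0.001,-0.045,0,0.03],[0,0,0,0.001,-0.045,0,0.03],[0,0,0,0.001,-0.045,0,0.03],[0,0,0,0.001,-0.045,0,0.03],[0,0,0,0.001,-0.03,0,0.03],[0,0,0,0,0,0,0.03],[0,0,0,0,0,0,0.03]]]'
python3 - <<'E'
from h import *
s=r.sense();cv2.imwrite('pics/w3.png',cams.capture('wrist')[:,:,::-1]);np.save('w3.npy',s);print(s['tcp_pos'],s['gripper_width'])
go(.633,-.189,.1,116.7,s)
cv2.imwrite('pics/top3.png',cams.capture('top')[:,:,::-1])
E
```

```text
time_s: 5.35
tcp_pos: [0.5054, 0.0815, 0.2398]
ee_rot: [[-0.893, -0.45, 0.001], [-0.45, 0.893, 0.001], [-0.002, -0.0, -1.0]]
wrist_force: [0.1, 0.5, 0.2]
gripper_width: 0.43
gripper_force: 30.0
time_s: 6.25
tcp_pos: [0.6333, -0.1884, 0.2385]
ee_rot: [[-0.894, -0.449, -0.001], [-0.449, 0.894, 0.0], [0.0, 0.001, -1.0]]
wrist_force: [0.1, 0.9, 0.1]
gripper_width: 0.428
gripper_force: 30.0
[ 0.63329647 -0.18838942  0.23850055] 0.4280359131166174
turn -0.01 (alt 29.99 ) shift [ 0.0005 -0.0004  0.1385] yaw now 116.7 tilt [-0.0007  0.0004] j [ -3.  25.   7.  -0. -72. -61.] t 6.25
```

View pics/w3.png

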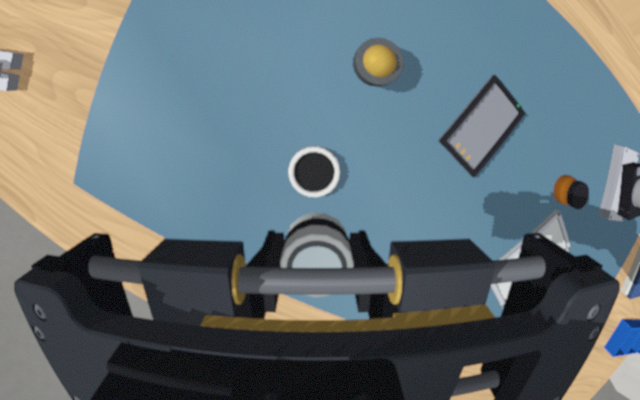

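The held lens is upright at (317,255). The dish is at (314,172), the cradle at (483,125) and the cleaner at (380,60).

```bash
python3 - <<'E'
from h import *
s=np.load('w3.npy',allow_pickle=True).item()
g=cv2.imread('pics/w3.png').max(2);w=np.zeros_like(g);w[140:205,280:350]=1
for nm,m,z in(('rim',(g>150),.012),('floor',(g<70),.006)):
    for c in blobs(m&(w>0),150):
        p=plane('wrist',c[:,0],z,s)[:,:2]*1000;(a,b),q=cv2.minEnclosingCircle(p.astype(np.float32));print(nm,a,b,2*q,rect('wrist',c,z,s))
top=cv2.imread('pics/top0.png').max(2);w=np.zeros_like(top);w[140:172,375:410]=1
for c in blobs((top<60)&(w>0),100): print('top floor',rect('top',c,.006))
c=np.array([[[494,77]],[[525,114]],[[475,174]],[[440,141]]]);print('cradle',rect('wrist',c,.012,s))
E
```

```text
rim 638.1361083984375 -188.67547607421875 122.9356918334961 (array([ 637.2, -189.2]), array([91.3, 84.5]), -63.4)
floor 637.6990966796875 -190.36032104492188 49.838592529296875 (array([ 637.8, -190.3]), array([48.4, 46.6]), -63.4)
top floor (array([ 636.7, -192.9]), array([48., 47.]), -2.4)
cradle (array([468.9,  -8.5]), array([129.1,  75.3]), -13.9)
```

```bash
python3 -m handwheel '[[[0,0,0,-0.002,-0.003,0.03,0.03],[0,0,0,0,0,0.04,0.03],[0,0,0,0,0,0.04,0.03],[0,0,0,0,0,0.04,0.03],[0,0,0,0,0,0.03,0.03],[0,0,0,0,0,0.02,0.03],[0,0,0,0,0,0.01,0.03],[0,0,0,0,0,0.004,0.03],[0,0,0,0,0,0.002,0.03],[0,0,0,0,0,0.001,0.03],[0,0,0,0,0,0,0.03],[0,0,0,0,0,0,0.03]]]'
```

```text
time_s: 7.55
tcp_pos: [0.6372, -0.1897, 0.0225]
ee_rot: [[-0.893, -0.45, 0.002], [-0.45, 0.893, -0.0], [-0.001, -0.001, -1.0]]
wrist_force: [-0.5, -0.1, -0.9]
gripper_width: 0.43
gripper_force: 30.0
```

```bash
python3 -m handwheel '[[[0,0,0,0,0,0.001,0.03],[0,0,0,0,0,0.001,0.03],[0,0,0,0,0,0.001,0.03],[0,0,0,0,0,0.001,0.03],[0,0,0,0,0,0,0.03],[0,0,0,0,0,0,0.03]]]'
```

```text
time_s: 8.15
tcp_pos: [0.6367, -0.1897, 0.0174]
ee_rot: [[-0.893, -0.45, -0.0], [-0.45, 0.893, -0.0], [0.0, 0.0, -1.0]]
wrist_force: [0.7, -0.2, 0.1]
gripper_width: 0.428
gripper_force: 30.0
```

```bash
python3 -m handwheel '[[[0,0,0,0,0,0.0007,0.03],[0,0,0,0,0,0.0007,0.03],[0,0,0,0,0,0,0.03],[0,0,0,0,0,0,0.03]]]'
```

```text
time_s: 8.55
tcp_pos: [0.6368, -0.1896, 0.0167]
ee_rot: [[-0.893, -0.45, 0.0], [-0.45, 0.893, -0.0], [-0.0, -0.0, -1.0]]
wrist_force: [-1.0, 0.1, 3.4]
gripper_width: 0.431
gripper_force: 30.0
```

Contact at 3.4 N; open gradually, then rise.

```bash
python3 -m handwheel '[[[0,0,0,0,0,0,0.04],[0,0,0,0,0,0,0.045],[0,0,0,0,0,0,0.05],[0,0,0,0,0,0,0.06],[0,0,0,0,0,-0.005,0.06],[0,0,0,0,0,-0.02,0.06],[0,0,0,0,0,-0.03,0.06],[0,0,0,0,0,-0.04,0.087],[0,0,0,0,0,-0.04,0.087],[0,0,0,0,0,-0.04,0.087],[0,0,0,0,0,-0.025,0.087],[0,0,0,0,0,0,0.087]]]'
python3 - <<'E'
from h import *
s=r.sense();cv2.imwrite('pics/w4.png',cams.capture('wrist')[:,:,::-1]);np.save('w4.npy',s);print(s['tcp_pos'])
go(.3765,.335,.2,125,s);go(.3765,.335,.2,116.7,s)
im=cams.capture('top')[:,:,::-1];cv2.imwrite('pics/top4.png',im)
cv2.imwrite('pics/c.png',np.hstack([cv2.resize(cv2.imread('pics/w4.png')[130:230,260:380],None,fx=3,fy=3),cv2.resize(im[220:310,140:240],(333,300))]))
E
```

```text
time_s: 9.75
tcp_pos: [0.639, -0.1903, 0.2223]
ee_rot: [[-0.893, -0.45, 0.011], [-0.451, 0.893, -0.002], [-0.008, -0.007, -1.0]]
wrist_force: [0.6, -0.8, 0.1]
gripper_width: 0.982
gripper_force: 0.0
[ 0.63897585 -0.19025604  0.22226596]
turn -1.37 (alt 28.63 ) shift [-0.0863  0.5808  0.0223] yaw now 116.8 tilt [ 0.0105 -0.0021] j [ -3.  26.   6.   0. -70. -61.] t 9.75
turn 0.01 (alt -29.99 ) shift [-0.0015  0.5872  0.0223] yaw now 116.8 tilt [ 0.0105 -0.0021] j [ -3.  26.   6.   0. -70. -61.] t 9.75
```

View pics/c.png

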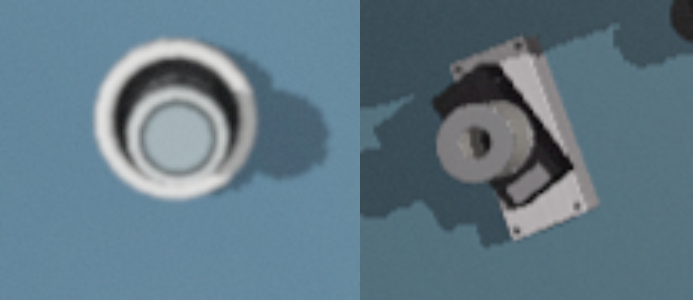

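The lens stands upright inside the dish, and the spool top with its hole is at top-image (175.4,262.3).

```bash
python3 -m handwheel '[[[0,0,0,0,0.049,0,0.087],[0,0,0,0,0.049,0,0.087],[0,0,0,0,0.049,0,0.087],[0,0,0,0,0.049,0,0.087],[0,0,0,0,0.049,0,0.087],[0,0,0,0,0.049,0,0.087],[0,0,0,0,0.049,0,0.087],[0,0,0,0,0.049,0,0.087],[0,0,0,0,0.049,0,0.087],[0,0,0,0,0.049,0,0.087],[0,0,0,0,0.049,0,0.087],[0,0,0,0,0.045,0,0.087]]]'
python3 -m handwheel '[[[0,0,0,0,0,0,0.087],[0,0,0,0,0,0,0.087]]]' >/dev/null
python3 - <<'E'
from h import *
s=r.sense();im=cams.capture('wrist')[:,:,::-1];cv2.imwrite('pics/w5.png',im);np.save('w5.npy',s);print(s['tcp_pos'])
print('top',plane('top',(175.4,262.3),.108))
g=cv2.cvtColor(im.copy(),cv2.COLOR_BGR2GRAY)[100:245,270:380]
cs=cv2.HoughCircles(cv2.resize(g,None,fx=4,fy=4,interpolation=cv2.INTER_CUBIC),cv2.HOUGH_GRADIENT,1,20,param1=100,param2=35,minRadius=25,maxRadius=130)
for c in cs[0][:6]:
    u=(c[:2]+.5)/4-.5+[270,100];p=plane('wrist',[u,u+[c[2]/4,0]],.108,s);print(u,c[2]/4,p[0],np.linalg.norm(p[1]-p[0]))
cv2.imwrite('pics/d.png',cv2.resize(im[100:245,270:380],None,fx=4,fy=4,interpolation=cv2.INTER_CUBIC))
E
```

```text
time_s: 11.05
tcp_pos: [0.3719, 0.3329, 0.2147]
ee_rot: [[-0.893, -0.451, -0.002], [-0.451, 0.893, -0.002], [0.003, -0.001, -1.0]]
wrist_force: [1.3, -0.3, -0.3]
gripper_width: 0.999
gripper_force: 0.0
[0.3727167  0.33193841 0.21457981]
top [[0.37827884 0.33306369 0.108     ]]
[318.5  204.75] 11.65 [0.37937086 0.33718383 0.108     ] 0.010643181611478812
```

View pics/d.png

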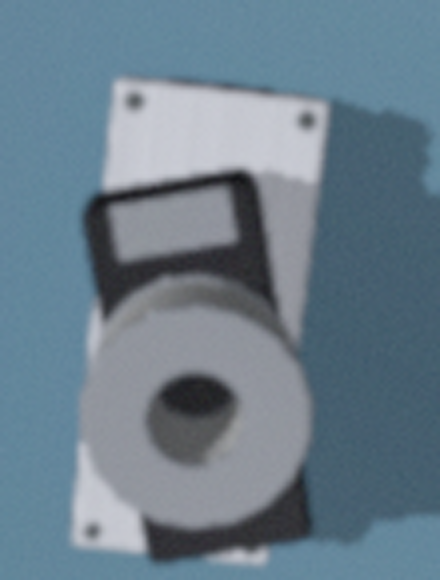

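The crop shows the spool top ring centred at crop (197,417) with its hole in the middle. The wrist and top views agree to about 4 mm.

```bash
python3 -m handwheel '[[[0,0,0,-0.004,0.001,0.02,0.087],[0,0,0,-0.0035,0,0.03,0.087],[0,0,0,0,0,0.035,0.087],[0,0,0,0,0,0.03,0.087],[0,0,0,0,0,0.018,0.087],[0,0,0,0,0,0.005,0.087],[0,0,0,0,0,0,0.087],[0,0,0,0,0,0,0.075]]]'
python3 -m handwheel '[[[0,0,0,0,0,0,0.065],[0,0,0,0,0,0,0.059],[0,0,0,0,0,0,0.057],[0,0,0,0,0,0,0.055],[0,0,0,0,0,0,0.052],[0,0,0,0,0,0,0.048],[0,0,0,0,0,0,0.045],[0,0,0,0,0,0,0.045],[0,0,0,0,0,0,0.045],[0,0,0,0,0,0,0.045]]]'
```

```text
time_s: 12.1
tcp_pos: [0.3809, 0.3362, 0.0791]
ee_rot: [[-0.893, -0.449, 0.001], [-0.449, 0.893, 0.001], [-0.002, 0.001, -1.0]]
wrist_force: [0.2, 0.0, 0.6]
gripper_width: 0.961
gripper_force: 0.0
time_s: 13.1
tcp_pos: [0.3802, 0.3366, 0.0784]
ee_rot: [[-0.893, -0.45, 0.0], [-0.45, 0.893, 0.001], [-0.001, 0.001, -1.0]]
wrist_force: [-2.2, 1.7, 3.9]
gripper_width: 0.616
gripper_force: 30.0
```

```bash
python3 -m handwheel '[[[0,0,0,0,0,-0.005,0.045],[0,0,0,0,0,-0.012,0.045],[0,0,0,0,0,-0.025,0.045],[0,0,0,0,0,-0.035,0.045],[0,0,0,0,0,-0.035,0.045],[0,0,0,0.0111,-0.0416,-0.03,0.045],[0,0,0,0.0111,-0.0416,-0.01,0.045],[0,0,0,0.0111,-0.0416,0,0.045],[0,0,0,0.0111,-0.0416,0,0.045],[0,0,0,0.0111,-0.0416,0,0.045],[0,0,0,0.0111,-0.0416,0,0.045],[0,0,0,0.0111,-0.0416,0,0.045]]]'
python3 -m handwheel '[[[0,0,0,0.0111,-0.0416,0,0.045],[0,0,0,0.025,-0.0337,0,0.045],[0,0,0,0.025,-0.0337,0,0.045],[0,0,0,0.025,-0.0337,0,0.045],[0,0,0,0.025,-0.0337,0,0.045],[0,0,0,0.025,-0.0337,0,0.045],[0,0,0,0.025,-0.0337,0,0.045],[0,0,0,0.025,-0.0337,0,0.045],[0,0,0,0.025,-0.0337,0,0.045],[0,0,0,0,0,0,0.045],[0,0,0,0,0,0,0.045],[0,0,0,0,0,0,0.045]]]'
python3 - <<'E'
from h import *
s=r.sense();im=cams.capture('wrist')[:,:,::-1];cv2.imwrite('pics/w6.png',im);np.save('w6.npy',s);print(s['tcp_pos'],s['gripper_width'])
E
```

```text
time_s: 14.3
tcp_pos: [0.4408, 0.0409, 0.2293]
ee_rot: [[-0.893, -0.45, -0.0], [-0.45, 0.893, -0.0], [0.0, -0.0, -1.0]]
wrist_force: [0.6, 0.7, -2.2]
gripper_width: 0.617
gripper_force: 30.0
time_s: 15.5
tcp_pos: [0.3924, -0.3292, 0.2287]
ee_rot: [[-0.893, -0.45, -0.001], [-0.45, 0.893, 0.001], [0.0, 0.001, -1.0]]
wrist_force: [0.1, 0.2, -0.4]
gripper_width: 0.619
gripper_force: 30.0
[ 0.39242771 -0.32921027  0.22874664] 0.618875823315523
```

View pics/w6.png

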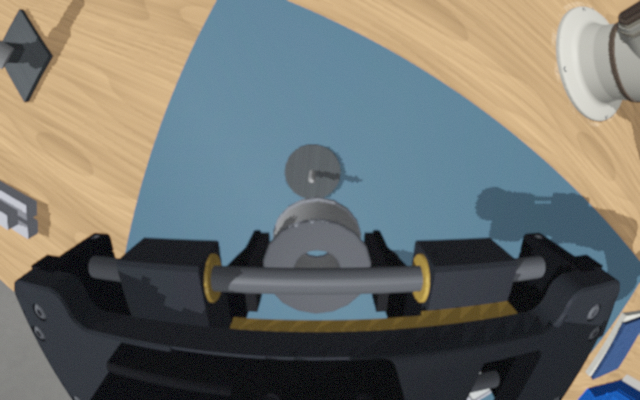

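The spool hangs upright in the fingers with its top ring at (318,265). The stand disc is at (314,171) with the post tip near (312,178).

```bash
python3 - <<'E'
from h import *
s=np.load('w6.npy',allow_pickle=True).item()
im=cv2.imread('pics/w6.png').astype(int);sat=im.max(2)-im.min(2);w=np.zeros(sat.shape,bool);w[140:198,275:355]=1
for c in blobs((sat<28)&w,150):
    p=plane('wrist',c[:,0],.006,s)[:,:2]*1000;(a,b),q=cv2.minEnclosingCircle(p.astype(np.float32));print(c[:,0].min(0),c[:,0].max(0),a,b,2*q,rect('wrist',c,.006,s), p[:,0].min(),p[:,0].max(),p[:,1].min(),p[:,1].max())
T=np.asarray(s['tcp_pos']);A=np.asarray(s['ee_rot'])
c=plane('wrist',[(318.5,263),(264,263),(370,263)],T[2]+.0296,s);print('held top in tool',(c-T)@A)
t=im.astype(np.uint8)[135:205,270:365];cv2.imwrite('pics/e.png',cv2.resize(t,None,fx=6,fy=6,interpolation=cv2.INTER_CUBIC))
E
```

```text
[285 145] [340 197] 396.23583984375 -332.56011962890625 71.80718231201172 (array([ 395.4, -333.2]), array([70.2, 67.5]), -63.3) 360.41449742728247 431.09023369448545 -368.0122811318073 -297.6206561654832
held top in tool [[ 0.00453483  0.00094638 -0.02959773]
 [ 0.0042084  -0.02580388 -0.02961888]
 [ 0.00415797  0.02626651 -0.02957794]]
```

View pics/e.png

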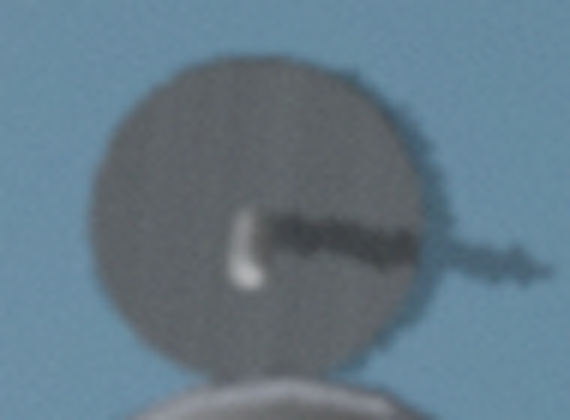

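The crop shows the post base at crop (250,212) and the tip at (246,280).

```bash
python3 - <<'E'
from h import *
s=np.load('w6.npy',allow_pickle=True).item()
print(plane('wrist',(311.6,170.3),.006,s),plane('wrist',(311,181.2),.053,s))
T=np.asarray(s['tcp_pos']);A=np.asarray(s['ee_rot'])
im=cv2.imread('pics/w6.png');cv2.imwrite('pics/f.png',cv2.resize(im[190:325,250:390],None,fx=4,fy=4,interpolation=cv2.INTER_CUBIC))
for v in(222,312): print((plane('wrist',(317.5,v),T[2]+.0296,s)-T)@A)
E
```

```text
[[ 0.39458879 -0.33479623  0.006     ]] [[ 0.39750729 -0.33334745  0.053     ]]
[[ 0.02592499  0.00043608 -0.02959089]]
[[-0.02550057  0.00050334 -0.02960825]]
```

View pics/f.png

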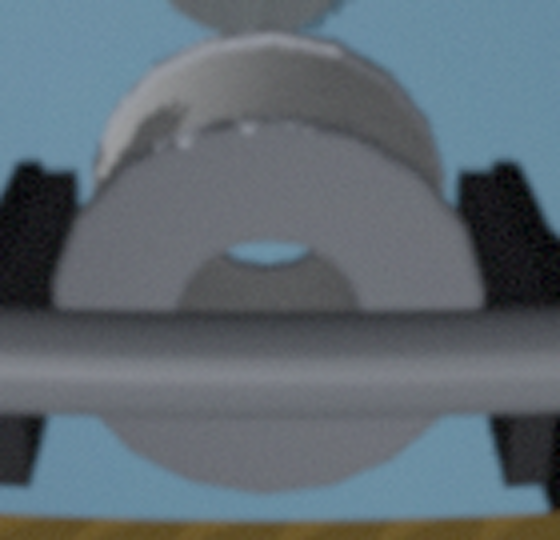

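The spool is centred on the fingers (top ring edges at rows 220 and 312), so the post goes under the TCP.

```bash
python3 -m handwheel '[[[0,0,0,-0.001,-0.0045,0.02,0.045],[0,0,0,0,0,0.04,0.045],[0,0,0,0,0,0.04,0.045],[0,0,0,0,0,0.035,0.045],[0,0,0,0,0,0.015,0.045],[0,0,0,0,0,0.004,0.045],[0,0,0,0,0,0,0.045],[0,0,0,0,0,0,0.045]]]'
python3 - <<'E'
from h import *
for n in('scene','top','wrist'):
    im=cams.capture(n)[:,:,::-1];cv2.imwrite(f'pics/{n}7.png',im)
a=cv2.resize(cv2.imread('pics/scene7.png')[110:200,200:290],(360,360),interpolation=cv2.INTER_CUBIC)
b=cv2.resize(cv2.imread('pics/top7.png')[200:290,410:500],(360,360),interpolation=cv2.INTER_CUBIC)
cv2.imwrite('pics/g.png',np.hstack([a,b]))
E
```

```text
time_s: 16.35
tcp_pos: [0.3971, -0.3334, 0.0762]
ee_rot: [[-0.892, -0.451, 0.002], [-0.451, 0.892, -0.001], [-0.002, -0.002, -1.0]]
wrist_force: [0.1, 0.2, -0.9]
gripper_width: 0.617
gripper_force: 30.0
```

View pics/g.png

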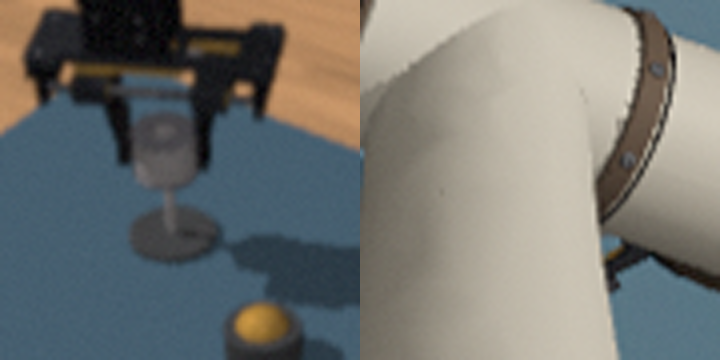

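The scene crop shows the spool just above the post, with the spool centre at crop x≈166, the post at x≈171 and the disc centre at about (174,233). I'll compare against the projected vertical.

```bash
python3 - <<'E'
from h import *
c=cams.get_calibration('scene');P=np.array([[.3955,-.3327,z] for z in(.006,.05,.066,.086,.106)])
q=cv2.projectPoints(P,c['rvec'],c['tvec'],c['camera_matrix'],None)[0][:,0];print((q-[200,110])*4+1.5)
e=cv2.projectPoints(P[:1]+[[.01,0,0]],c['rvec'],c['tvec'],c['camera_matrix'],None)[0][:,0]-q[0];f=cv2.projectPoints(P[:1]+[[0,.01,0]],c['rvec'],c['tvec'],c['camera_matrix'],None)[0][:,0]-q[0];print(e*4,f*4,'crop px per cm x,y')
g=cv2.imread('pics/scene7.png').astype(int)
for v in(140,146,150,154,158,160): print(v,[int(x) for x in g[v,226:260].mean(1)])
s=r.sense();print(s['tcp_pos'])
E
```

```text
[[172.88277555 230.29373502]
 [169.10001616 186.6663419 ]
 [167.69189346 170.42615421]
 [165.90653221 149.83519164]
 [164.09253323 128.91394387]]
[[-7.60811245  6.21601627]] [[9.72202969 4.10760937]] crop px per cm x,y
140 [77, 41, 13, 20, 14, 23, 50, 77, 78, 69, 70, 69, 70, 71, 71, 72, 71, 70, 70, 69, 68, 67, 46, 24, 17, 9, 23, 56, 86, 90, 91, 92, 91, 91]
146 [90, 91, 84, 46, 20, 17, 30, 64, 75, 74, 68, 71, 68, 70, 70, 68, 71, 71, 73, 76, 81, 73, 61, 32, 15, 13, 41, 84, 91, 92, 91, 92, 91, 92]
150 [90, 92, 87, 60, 36, 30, 49, 75, 92, 89, 86, 90, 90, 92, 91, 95, 93, 93, 90, 87, 82, 82, 67, 41, 17, 24, 55, 83, 92, 89, 91, 93, 91, 90]
154 [90, 92, 93, 94, 92, 93, 89, 92, 104, 106, 102, 98, 95, 92, 91, 92, 89, 90, 87, 86, 79, 76, 71, 84, 90, 92, 90, 89, 93, 89, 93, 92, 92, 91]
158 [92, 90, 92, 91, 94, 92, 91, 90, 93, 91, 92, 90, 89, 90, 94, 96, 91, 84, 86, 89, 92, 93, 91, 92, 92, 91, 92, 91, 90, 91, 91, 91, 91, 93]
160 [91, 93, 91, 92, 93, 91, 90, 91, 90, 91, 91, 93, 89, 91, 95, 101, 95, 89, 88, 90, 89, 91, 93, 92, 92, 94, 92, 89, 89, 91, 92, 90, 91, 92]
[ 0.39663159 -0.3335526   0.07599421]
```

Aligned to within about 2 mm. Lowering onto the post.

```bash
python3 -m handwheel '[[[0,0,0,0,0,0.004,0.045],[0,0,0,0,0,0.006,0.045],[0,0,0,0,0,0.008,0.045],[0,0,0,0,0,0.008,0.045],[0,0,0,0,0,0,0.045]]]'
python3 -m handwheel '[[[0,0,0,0,0,0.008,0.045],[0,0,0,0,0,0.008,0.045],[0,0,0,0,0,0.008,0.045],[0,0,0,0,0,0.004,0.045],[0,0,0,0,0,0.002,0.045],[0,0,0,0,0,0.001,0.045],[0,0,0,0,0,0,0.045],[0,0,0,0,0,0,0.045]]]'
```

```text
time_s: 17.0
tcp_pos: [0.3947, -0.3329, 0.047]
ee_rot: [[-0.893, -0.45, -0.003], [-0.45, 0.893, 0.002], [0.002, 0.003, -1.0]]
wrist_force: [-0.6, -0.6, -1.2]
gripper_width: 0.616
gripper_force: 30.0
time_s: 17.8
tcp_pos: [0.396, -0.3334, 0.018]
ee_rot: [[-0.893, -0.45, 0.001], [-0.45, 0.893, -0.0], [-0.0, -0.001, -1.0]]
wrist_force: [-0.3, 0.8, -2.2]
gripper_width: 0.62
gripper_force: 30.0
```

```bash
python3 -m handwheel '[[[0,0,0,0,0,0.001,0.045],[0,0,0,0,0,0.0007,0.045],[0,0,0,0,0,0,0.045],[0,0,0,0,0,0,0.045],[0,0,0,0,0,0,0.045]]]'
```

```text
time_s: 18.3
tcp_pos: [0.396, -0.3334, 0.0165]
ee_rot: [[-0.893, -0.45, 0.0], [-0.45, 0.893, -0.0], [-0.0, -0.0, -1.0]]
wrist_force: [-1.8, 1.4, 3.9]
gripper_width: 0.624
gripper_force: 30.0
```

```bash
python3 -m handwheel '[[[0,0,0,0,0,0,0.055],[0,0,0,0,0,0,0.06],[0,0,0,0,0,0,0.065],[0,0,0,0,0,0,0.072],[0,0,0,0,0,0,0.072],[0,0,0,0,0,-0.01,0.075],[0,0,0,0,0,-0.02,0.075],[0,0,0,0,0,-0.035,0.087],[0,0,0,0,0,-0.045,0.087],[0,0,0,0,0,-0.045,0.087],[0,0,0,0,0,-0.04,0.087],[0,0,0,0,0,-0.01,0.087]]]'
python3 -m handwheel '[[[0,0,0,-0.025,0.0337,0,0.087],[0,0,0,-0.025,0.0337,0,0.087],[0,0,0,-0.025,0.0337,0,0.087],[0,0,0,-0.025,0.0337,0,0.087],[0,0,0,-0.025,0.0337,0,0.087],[0,0,0,-0.025,0.0337,0,0.087],[0,0,0,-0.025,0.0337,0,0.087],[0,0,0,-0.025,0.0337,0,0.087],[0,0,0,-0.0111,0.0416,0,0.087],[0,0,0,-0.0111,0.0416,0,0.087],[0,0,0,-0.0111,0.0416,0,0.087],[0,0,0,-0.0111,0.0416,0,0.087]]]'
python3 -m handwheel '[[[0,0,0,-0.0111,0.0416,0,0.087],[0,0,0,-0.0111,0.0416,0,0.087],[0,0,0,-0.0111,0.0416,0,0.087],[0,0,0,-0.0111,0.0416,0,0.087],[0,0,0,0,0,0,0.087],[0,0,0,0,0,0,0.087],[0,0,0,0,0,0,0.087]]]'
python3 - <<'E'
from h import *
s=r.sense();im=cams.capture('wrist')[:,:,::-1].copy();cv2.imwrite('pics/w8.png',im);np.save('w8.npy',s);print(s['tcp_pos'])
t=cams.capture('top')[:,:,::-1].copy();cv2.imwrite('pics/top8.png',t);sc=cams.capture('scene')[:,:,::-1];cv2.imwrite('pics/scene8.png',sc)
a=cv2.resize(im[90:245,260:390],None,fx=3.5,fy=3.5,interpolation=cv2.INTER_CUBIC);H=a.shape[0]
b=cv2.resize(t[220:280,420:480],(H//2,H//2));c=cv2.resize(sc[135:185,215:265],(H//2,H//2))
cv2.imwrite('pics/i.png',np.hstack([a,np.vstack([b,c])[:H] if 2*(H//2)==H else cv2.resize(np.vstack([b,c]),(H//2,H))]));print(a.shape)
E
```

```text
time_s: 19.5
tcp_pos: [0.3979, -0.3347, 0.2273]
ee_rot: [[-0.893, -0.451, 0.01], [-0.451, 0.893, -0.006], [-0.006, -0.01, -1.0]]
wrist_force: [0.8, -0.2, -0.1]
gripper_width: 0.998
gripper_force: 0.0
time_s: 20.7
tcp_pos: [0.4168, 0.1674, 0.2211]
ee_rot: [[-0.893, -0.45, -0.0], [-0.45, 0.893, 0.0], [0.0, 0.0, -1.0]]
wrist_force: [0.8, 0.7, -0.0]
gripper_width: 0.998
gripper_force: 0.0
time_s: 21.4
tcp_pos: [0.3824, 0.3336, 0.2208]
ee_rot: [[-0.893, -0.45, -0.001], [-0.45, 0.893, -0.001], [0.001, -0.0, -1.0]]
wrist_force: [-0.5, -0.3, -0.3]
gripper_width: 1.001
gripper_force: 0.0
[0.38240196 0.33362782 0.22083337]
(542, 455, 3)
```

View pics/i.png

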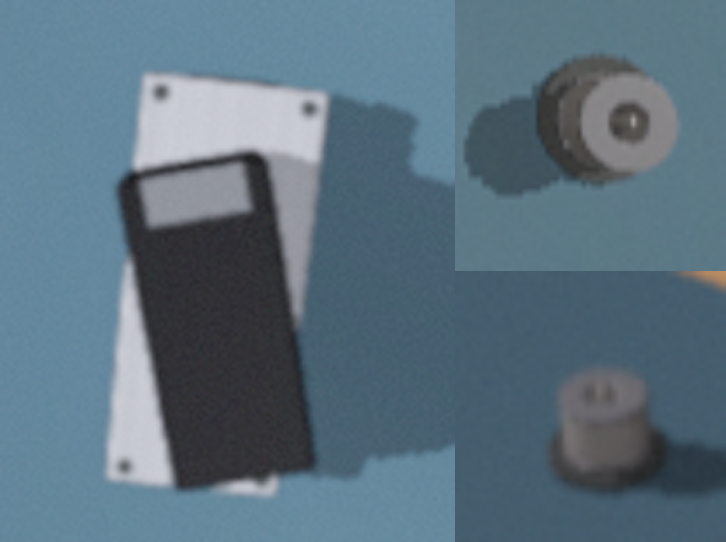

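The spool is seated with the post through its hole, as both right insets show. The battery top corners are at crop (120,180), (262,152), (314,467) and (178,488), and the module top corners are at (143,73), (328,95), (275,495) and (107,478).

```bash
python3 - <<'E'
from h import *
s=np.load('w8.npy',allow_pickle=True).item()
f=lambda L:[(260+(x+.5)/3.5-.5,90+(y+.5)/3.5-.5) for x,y in L]
def info(L,z):
    p=plane('wrist',f(L),z,s)[:,:2]*1000;print('corners',p.mean(0).round(1),[ (round(float(np.linalg.norm(p[i]-p[(i+1)%4])),1),round(float(np.degrees(np.arctan2(*(p[(i+1)%4]-p[i])[::-1]))),1)) for i in range(4)])
info([(120,176),(262,152),(314,467),(178,488)],.068);info([(143,73),(328,95),(275,495),(107,478)],.032)
def darkrect(name,im,roi,z,s=None):
    g=im.max(2);m=np.zeros(g.shape,bool);m[roi[0]:roi[1],roi[2]:roi[3]]=1
    m=cv2.morphologyEx(((g<75)&m).astype(np.uint8),cv2.MORPH_OPEN,np.ones((3,3)))
    for c in blobs(m,200): print(name,rect(name,cv2.convexHull(c),z,s),c[:,0].mean(0))
darkrect('wrist',cv2.imread('pics/w8.png'),(130,232,288,353),.068,s)
darkrect('top',cv2.imread('pics/top8.png'),(228,296,150,220),.068)
# cradle in top + w3
darkrect('top',cv2.imread('pics/top8.png'),(185,255,295,355),.012)
go(.379,.333,.2,125,s)
E
```

```text
corners [378.7 338.7] [(41.9, 126.3), (98.9, 37.0), (43.1, -54.0), (98.6, -143.7)]
corners [376.9 335.9] [(60.0, 110.2), (138.6, 20.5), (59.2, -69.5), (138.9, -159.1)]
wrist (array([378.8, 339. ]), array([98.4, 44. ]), 37.1) [322.01075269 179.46236559]
top (array([398.4, 348.6]), array([124.5, 121.4]), -89.0) [170.88095238 255.80357143]
turn -1.38 (alt 28.62 ) shift [0.0031 0.0014 0.0208] yaw now 116.7 tilt [-0.0007 -0.0008] j [  59.   11.  -16.   -0.  -64. -123.] t 21.4
```

```bash
python3 -m handwheel '[[[0,0,-0.84,0,0,0,0.087],[0,0,-0.84,0,0,0,0.087],[0,0,0,0,0.005,0.03,0.087],[0,0,0,0,0,0.045,0.087],[0,0,0,0,0,0.045,0.087],[0,0,0,0,0,0.035,0.087],[0,0,0,0,0,0.018,0.087],[0,0,0,0,0,0.005,0.087],[0,0,0,0,0,0.001,0.08],[0,0,0,0,0,0,0.07],[0,0,0,0,0,0,0.06],[0,0,0,0,0,0,0.055]]]'
python3 -m handwheel '[[[0,0,0,0,0,0,0.052],[0,0,0,0,0,0,0.050],[0,0,0,0,0,0,0.048],[0,0,0,0,0,0,0.046],[0,0,0,0,0,0,0.044],[0,0,0,0,0,0,0.040],[0,0,0,0,0,0,0.036],[0,0,0,0,0,0,0.036],[0,0,0,0,0,0,0.036]]]'
```

```text
time_s: 22.75
tcp_pos: [0.38, 0.3392, 0.0432]
ee_rot: [[-0.8, -0.599, 0.001], [-0.599, 0.8, 0.002], [-0.002, 0.001, -1.0]]
wrist_force: [0.2, 0.0, -0.1]
gripper_width: 0.734
gripper_force: 0.0
time_s: 23.65
tcp_pos: [0.3796, 0.3388, 0.0421]
ee_rot: [[-0.8, -0.599, 0.0], [-0.599, 0.8, 0.0], [-0.0, 0.0, -1.0]]
wrist_force: [-2.0, 1.1, 0.4]
gripper_width: 0.525
gripper_force: 30.0
```

```bash
python3 -m handwheel '[[[0,0,0,0,0,-0.005,0.036],[0,0,0,0,0,-0.012,0.036],[0,0,0,0,0,-0.025,0.036],[0,0,0,0,0,-0.035,0.036],[0,0,1.2,0,0,-0.035,0.036],[0,0,1.2,0,0,-0.03,0.036],[0,0,1.2,0,0,-0.018,0.036],[0,0,1.2,0,0,0,0.036],[0,0,1.2,0,0,0,0.036],[0,0,1.2,0,0,0,0.036],[0,0,1.2,0,0,0,0.036],[0,0,0,-0.0209,-0.0395,0,0.036]]]'
python3 -m handwheel '[[[0,0,0,-0.0209,-0.0395,0,0.036],[0,0,0,-0.0209,-0.0395,0,0.036],[0,0,0,-0.0209,-0.0395,0,0.036],[0,0,0,-0.0209,-0.0395,0,0.036],[0,0,0,-0.0209,-0.0395,0,0.036],[0,0,0,-0.0209,-0.0395,0,0.036],[0,0,0,-0.0209,-0.0395,0,0.036],[0,0,0,0,0,0,0.036],[0,0,0,0,0,0,0.036],[0,0,0,0,0,0,0.036]]]'
python3 - <<'E'
from h import *
s=r.sense();im=cams.capture('wrist')[:,:,::-1].copy();cv2.imwrite('pics/w9.png',im);np.save('w9.npy',s);print(s['tcp_pos'])
go(.468,-.0075,.1,76.4,s)
hsv=cv2.cvtColor(im,cv2.COLOR_BGR2HSV);mat=(hsv[...,0]>95)&(hsv[...,0]<115)&(hsv[...,1]>80)
for c in blobs(~mat,300):
    x,y,w,h=cv2.boundingRect(c);print((x,y,w,h),rect('wrist',c,.012,s))
E
```

```text
time_s: 24.85
tcp_pos: [0.3909, 0.2979, 0.2025]
ee_rot: [[-0.973, 0.233, 0.002], [0.233, 0.973, 0.002], [-0.001, 0.002, -1.0]]
wrist_force: [1.4, -0.6, -2.8]
gripper_width: 0.526
gripper_force: 30.0
time_s: 25.85
tcp_pos: [0.4675, -0.0076, 0.2022]
ee_rot: [[-0.972, 0.235, -0.0], [0.235, 0.972, 0.0], [0.0, 0.0, -1.0]]
wrist_force: [-0.1, 0.6, -4.4]
gripper_width: 0.529
gripper_force: 30.0
[ 0.46752757 -0.00764553  0.20218654]
turn 0.01 (alt -29.99 ) shift [-0.0004  0.0003  0.1022] yaw now 76.4 tilt [-0.0003  0.0002] j [  19.    8.  -23.   -0.  -60. -123.] t 25.85
(452, 119, 53, 44) (array([469.1, 202.2]), array([78.8, 53.7]), 62.3)
(505, 5, 79, 112) (array([379.6, 344.3]), array([153.6,  93.1]), 20.1)
(0, 0, 640, 400) (array([784.1,  -7.3]), array([2939.4, 1361.4]), 75.3)
(0, 0, 193, 118) (array([ 194.9, -349. ]), array([450.7, 213.3]), 59.6)
```

```bash
python3 - <<'E'
from h import *
def f(n,cam,s,boxes):
    im=cv2.imread(f'pics/{n}.png');hsv=cv2.cvtColor(im,cv2.COLOR_BGR2HSV);mat=(hsv[...,0]>95)&(hsv[...,0]<115)&(hsv[...,1]>80)
    for x0,x1,y0,y1 in boxes:
        m=np.zeros(mat.shape,bool);m[y0:y1,x0:x1]=1
        for c in blobs(cv2.morphologyEx((~mat&m).astype(np.uint8),cv2.MORPH_OPEN,np.ones((3,3))),400): print(n,rect(cam,c,.012,s))
L=lambda n:np.load(n+'.npy',allow_pickle=True).item()
f('w3','wrist',L('w3'),[(430,535,65,183)])
f('w1','wrist',L('w1'),[(45,130,70,185)])
f('top0','top',None,[(300,350,188,254),(203,272,132,214)])
im=cv2.imread('pics/w9.png');s=L('w9');g=im.max(2)
cv2.imwrite('pics/j.png',im)
for v in range(100,235,8): 
    row=g[v,210:430];d=np.where(row<70)[0];print(v,d.min()+210 if len(d) else None,d.max()+210 if len(d) else None)
E
```

```text
w3 (array([467.7, -11.3]), array([132.7,  81.4]), -13.3)
w1 (array([466.5,  -6.3]), array([135.3,  85.7]), -12.4)
top0 (array([468.4,  -9.4]), array([166.2, 126.4]), -1.4)
top0 (array([599.3, 215.4]), array([215.1, 178.8]), -0.8)
100 None None
108 None None
116 None None
124 284 346
132 284 345
140 283 346
148 284 346
156 284 345
164 277 356
172 271 362
180 269 364
188 269 364
196 270 363
204 270 363
212 270 363
220 271 362
228 271 362
```

```bash
python3 - <<'E'
from h import *
s=np.load('w9.npy',allow_pickle=True).item();T=np.asarray(s['tcp_pos']);A=np.asarray(s['ee_rot'])
g=cv2.imread('pics/w9.png').max(2)
print([int(x) for x in g[108:132,315]],[int(x) for x in g[140,276:294]],[int(x) for x in g[140,338:354]])
P=plane('wrist',[(283.5,126),(346.5,126),(283.5,156),(346,156),(315,120)],.012,s);print(((P-T)@A*1000).round(1))
# held battery top edges: z = tcp+26mm
for v in(185,212): print(((plane('wrist',[(269.5,v),(363.5,v),(316,163)],T[2]+.026,s)-T)@A*1000).round(1))
E
```

```text
[182, 184, 182, 184, 184, 183, 176, 163, 146, 135, 138, 133, 121, 98, 75, 65, 64, 67, 89, 128, 163, 179, 182, 183] [183, 183, 183, 184, 179, 160, 114, 67, 63, 60, 63, 75, 99, 124, 133, 139, 157, 174] [185, 182, 173, 149, 107, 77, 66, 63, 64, 86, 116, 131, 134, 136, 131, 137]
[[ 58.7 -37.  190.2]
 [ 58.7  34.5 190.2]
 [ 24.  -37.6 190.2]
 [ 24.   34.5 190.2]
 [ 65.3  -1.2 190.2]]
[[ 42.8 -21.1 -26. ]
 [ 42.8  22.1 -26. ]
 [ 52.9   0.3 -26. ]]
[[ 29.7 -21.6 -26. ]
 [ 29.7  22.7 -26. ]
 [ 52.9   0.3 -26. ]]
```

```bash
python3 -m handwheel '[[[0,0,0,-0.001,-0.0015,0.03,0.036],[0,0,0,0,0,0.04,0.036],[0,0,0,0,0,0.04,0.036],[0,0,0,0,0,0.035,0.036],[0,0,0,0,0,0.02,0.036],[0,0,0,0,0,0.01,0.036],[0,0,0,0,0,0.005,0.036],[0,0,0,0,0,0.002,0.036],[0,0,0,0,0,0.001,0.036],[0,0,0,0,0,0,0.036],[0,0,0,0,0,0,0.036]]]'
```

```text
time_s: 27.0
tcp_pos: [0.4691, -0.0094, 0.0198]
ee_rot: [[-0.972, 0.235, 0.002], [0.235, 0.972, 0.001], [-0.002, 0.001, -1.0]]
wrist_force: [-1.1, 0.2, -3.5]
gripper_width: 0.525
gripper_force: 30.0
```

```bash
python3 -m handwheel '[[[0,0,0,0,0,0.001,0.036],[0,0,0,0,0,0.001,0.036],[0,0,0,0,0,0.0005,0.036],[0,0,0,0,0,0,0.036],[0,0,0,0,0,0,0.036]]]'
```

```text
time_s: 27.5
tcp_pos: [0.4686, -0.0096, 0.0165]
ee_rot: [[-0.972, 0.235, -0.0], [0.235, 0.972, -0.0], [0.0, -0.0, -1.0]]
wrist_force: [0.3, 0.1, -4.6]
gripper_width: 0.523
gripper_force: 30.0
```

```bash
python3 -m handwheel '[[[0,0,0,0,0,0.0005,0.036],[0,0,0,0,0,0.0005,0.036],[0,0,0,0,0,0,0.036],[0,0,0,0,0,0,0.036],[0,0,0,0,0,0,0.036]]]'
```

```text
time_s: 28.0
tcp_pos: [0.4687, -0.0095, 0.016]
ee_rot: [[-0.972, 0.235, 0.0], [0.235, 0.972, 0.0], [-0.0, 0.0, -1.0]]
wrist_force: [-2.9, -0.5, 5.5]
gripper_width: 0.529
gripper_force: 30.0
```

```bash
python3 -m handwheel '[[[0,0,0,0,0,0,0.046],[0,0,0,0,0,0,0.05],[0,0,0,0,0,0,0.055],[0,0,0,0,0,0,0.062],[0,0,0,0,0,-0.01,0.065],[0,0,0,0,0,-0.02,0.065],[0,0,0,0,0,-0.035,0.087],[0,0,0,0,0,-0.045,0.087],[0,0,0,0,0,-0.045,0.087],[0,0,0,0,0,-0.035,0.087],[0,0,0,0,0,-0.01,0.087],[0,0,0,0,0,0,0.087]]]'
python3 - <<'E'
from h import *
s=r.sense();im=cams.capture('wrist')[:,:,::-1].copy();cv2.imwrite('pics/w10.png',im);np.save('w10.npy',s);T=np.asarray(s['tcp_pos']);A=np.asarray(s['ee_rot']);print(T)
g=im.max(2);m=np.zeros(g.shape,bool);m[90:240,270:365]=1
for z in(.012,.042):
  for c in blobs((g<90)&m,200): print(cv2.boundingRect(c),z,rect('wrist',c,z,s))
print([int(x) for x in g[170,270:365]]);print([int(x) for x in g[100:240,316]])
E
```

```text
time_s: 29.2
tcp_pos: [0.4693, -0.0093, 0.2177]
ee_rot: [[-0.972, 0.235, 0.005], [0.235, 0.972, 0.002], [-0.004, 0.003, -1.0]]
wrist_force: [0.5, -0.4, -0.4]
gripper_width: 0.997
gripper_force: 0.0
[ 0.4693466  -0.00930124  0.21767565]
(284, 119, 64, 103) 0.012 (array([468. ,  -8.8]), array([128.2,  75.1]), -13.3)
(284, 119, 64, 103) 0.042 (array([462. ,  -7.3]), array([117.8,  69. ]), -13.3)
[168, 168, 168, 168, 168, 168, 168, 167, 167, 169, 168, 168, 167, 157, 129, 90, 62, 50, 50, 62, 85, 105, 117, 121, 115, 99, 77, 57, 50, 55, 50, 58, 56, 55, 51, 57, 54, 60, 57, 54, 57, 54, 59, 56, 58, 57, 60, 57, 61, 55, 54, 58, 57, 58, 57, 55, 58, 57, 56, 59, 55, 53, 56, 52, 50, 55, 81, 108, 117, 119, 103, 78, 53, 40, 43, 53, 72, 99, 116, 123, 122, 121, 121, 121, 122, 120, 122, 123, 121, 118, 123, 120, 122, 119, 122]
[168, 168, 167, 168, 167, 168, 168, 169, 168, 168, 166, 158, 142, 129, 123, 120, 123, 115, 95, 68, 57, 49, 53, 68, 93, 115, 120, 122, 120, 123, 123, 115, 87, 61, 93, 136, 158, 169, 169, 168, 167, 167, 168, 169, 168, 168, 164, 145, 107, 63, 58, 54, 56, 52, 55, 50, 56, 52, 56, 55, 56, 54, 57, 51, 58, 55, 56, 55, 56, 54, 60, 53, 52, 59, 60, 55, 52, 58, 59, 56, 55, 54, 58, 57, 54, 58, 55, 53, 53, 54, 54, 56, 52, 54, 56, 59, 56, 55, 58, 55, 56, 52, 55, 58, 53, 52, 56, 54, 54, 51, 47, 54, 51, 47, 50, 56, 52, 54, 52, 52, 53, 70, 109, 144, 161, 166, 167, 166, 165, 168, 167, 165, 166, 168, 167, 166, 167, 167, 167, 168]
```

The battery is seated: floor is visible along both long sides inside the rim, and the contact height was right. On to the module.

```bash
python3 -m handwheel '[[[0,0,-1.126,0,0,0,0.087],[0,0,-1.126,0,0,0,0.087],[0,0,-1.126,0,0,0,0.087],[0,0,-1.126,0,0,0,0.087],[0,0,-1.126,0,0,0,0.087],[0,0,0,-0.0041,0.0445,0,0.087],[0,0,0,-0.0041,0.0445,0,0.087],[0,0,0,-0.0041,0.0445,0,0.087],[0,0,0,-0.0041,0.0445,0,0.087],[0,0,0,-0.0041,0.0445,0,0.087],[0,0,0,-0.0041,0.0445,0,0.087],[0,0,0,-0.0041,0.0445,0,0.087]]]'
python3 -m handwheel '[[[0,0,0,-0.0041,0.0445,0,0.087],[0,0,0,0,0,0,0.087],[0,0,0,0,0,0,0.087],[0,0,0,0,0,0,0.087]]]'
python3 - <<'E'
from h import *
s=r.sense();im=cams.capture('wrist')[:,:,::-1].copy();cv2.imwrite('pics/w11.png',im);np.save('w11.npy',s)
hsv=cv2.cvtColor(im,cv2.COLOR_BGR2HSV);m=(hsv[...,1]<50)&(hsv[...,2]>130);b=np.zeros(m.shape,bool);b[90:232,260:380]=1
for c in blobs(m&b,500): print(cv2.boundingRect(c),rect('wrist',c,.032,s))
go(.3767,.3356,.01,110.2,s)
t=cams.capture('top')[:,:,::-1].copy();hsv=cv2.cvtColor(t,cv2.COLOR_BGR2HSV);m=(hsv[...,1]<60)&(hsv[...,2]>110);b=np.zeros(m.shape,bool);b[125:220,195:280]=1;cv2.imwrite('pics/top11.png',t)
for c in blobs(m&b,500): print('stage top',rect('top',c,.012))
E
```

```text
time_s: 30.45
tcp_pos: [0.3863, 0.2935, 0.2134]
ee_rot: [[-0.938, -0.346, -0.003], [-0.346, 0.938, -0.003], [0.004, -0.002, -1.0]]
wrist_force: [1.4, 1.5, -0.0]
gripper_width: 0.999
gripper_force: 0.0
time_s: 30.85
tcp_pos: [0.376, 0.3346, 0.2141]
ee_rot: [[-0.939, -0.345, -0.002], [-0.345, 0.939, -0.003], [0.003, -0.002, -1.0]]
wrist_force: [0.7, -0.5, 0.8]
gripper_width: 0.999
gripper_force: 0.0
(290, 117, 55, 115) (array([373.8, 334.7]), array([134.6,  60.9]), 20.6)
turn -0.01 (alt 29.99 ) shift [-0.001   0.0007  0.2041] yaw now 110.2 tilt [-0.002  -0.0029] j [  60.   11.  -17.   -0.  -63. -130.] t 30.85
stage top (array([599.1, 209.9]), array([177.4,  98.7]), -24.8)
```

```bash
python3 -m handwheel '[[[0,0,-0.03,-0.001,0.0007,0.03,0.087],[0,0,0,0,0,0.045,0.087],[0,0,0,0,0,0.045,0.087],[0,0,0,0,0,0.04,0.087],[0,0,0,0,0,0.028,0.087],[0,0,0,0,0,0.012,0.087],[0,0,0,0,0,0.003,0.087],[0,0,0,0,0,0,0.087],[0,0,0,0,0,0,0.08],[0,0,0,0,0,0,0.072],[0,0,0,0,0,0,0.067]]]'
python3 -m handwheel '[[[0,0,0,0,0,0,0.064],[0,0,0,0,0,0,0.062],[0,0,0,0,0,0,0.060],[0,0,0,0,0,0,0.058],[0,0,0,0,0,0,0.055],[0,0,0,0,0,0,0.050],[0,0,0,0,0,0,0.050],[0,0,0,0,0,0,0.050],[0,0,0,0,0,0,0.050]]]'
```

```text
time_s: 32.05
tcp_pos: [0.3774, 0.3375, 0.0136]
ee_rot: [[-0.937, -0.348, 0.001], [-0.348, 0.937, 0.002], [-0.002, 0.001, -1.0]]
wrist_force: [0.6, 0.4, 0.4]
gripper_width: 0.825
gripper_force: 0.0
time_s: 32.95
tcp_pos: [0.3771, 0.3365, 0.0126]
ee_rot: [[-0.937, -0.348, -0.0], [-0.348, 0.937, -0.001], [0.0, -0.001, -1.0]]
wrist_force: [0.8, -3.9, 4.1]
gripper_width: 0.686
gripper_force: 30.0
```

```bash
python3 -m handwheel '[[[0,0,0,0,0,-0.005,0.05],[0,0,0,0,0,-0.012,0.05],[0,0,0,0,0,-0.025,0.05],[0,0,0,0,0,-0.035,0.05],[0,0,1.25,0,0,-0.035,0.05],[0,0,1.25,0,0,-0.035,0.05],[0,0,1.25,0,0,-0.025,0.05],[0,0,1.25,0,0,-0.015,0.05],[0,0,1.25,0,0,0,0.05],[0,0,1.25,0,0,0,0.05],[0,0,0,-0.02,-0.0017,0,0.05],[0,0,0,-0.04,-0.0033,0,0.05]]]'
python3 -m handwheel '[[[0,0,0,-0.042,-0.0035,0,0.05],[0,0,0,-0.042,-0.0035,0,0.05],[0,0,0,-0.042,-0.0035,0,0.05],[0,0,0,-0.04,-0.0035,0,0.05],[0,0,0,-0.028,-0.002,0,0.05],[0,0,0,0,0,0,0.05],[0,0,0,0,0,0,0.05],[0,0,0,0,0,0,0.05]]]'
python3 - <<'E'
from h import *
s=r.sense();im=cams.capture('wrist')[:,:,::-1].copy();cv2.imwrite('pics/w12.png',im);np.save('w12.npy',s);T=np.asarray(s['tcp_pos']);A=np.asarray(s['ee_rot']);print(T,s['gripper_width'])
go(.599,.2105,.02,65.3,s)
cv2.imwrite('pics/top12.png',cams.capture('top')[:,:,::-1])
hsv=cv2.cvtColor(im,cv2.COLOR_BGR2HSV)
sat=hsv[...,1]
for v in range(90,240,8):
    d=np.where(sat[v,180:460]<45)[0]+180
    if len(d): p=((plane('wrist',[(d.min()-.5,v),(d.max()+.5,v)],.012,s)-T)@A*1000).round(1);print(v,d.min(),d.max(),p[:,:2].tolist())
E
```

```text
time_s: 34.15
tcp_pos: [0.4283, 0.3082, 0.2001]
ee_rot: [[-0.911, 0.413, -0.001], [0.413, 0.911, 0.002], [0.001, 0.001, -1.0]]
wrist_force: [0.1, 0.9, -3.3]
gripper_width: 0.686
gripper_force: 30.0
time_s: 34.95
tcp_pos: [0.5983, 0.2125, 0.1995]
ee_rot: [[-0.909, 0.416, -0.001], [0.416, 0.909, 0.0], [0.001, -0.0, -1.0]]
wrist_force: [0.1, -0.0, -4.1]
gripper_width: 0.686
gripper_force: 30.0
[0.59826662 0.21247889 0.19948448] 0.6863646678017777
turn 0.02 (alt -29.98 ) shift [-0.0015 -0.0015  0.1795] yaw now 65.4 tilt [-0.0009  0.0003] j [  34.   24.    0.   -0.  -66. -149.] t 34.95
90 231 272 [[102.7, -97.5], [100.3, -48.7]]
98 241 264 [[92.7, -85.8], [91.4, -57.9]]
106 276 359 [[81.9, -45.5], [82.0, 48.8]]
114 275 359 [[72.8, -46.7], [72.9, 48.9]]
122 275 364 [[63.7, -46.9], [63.9, 54.8]]
130 253 379 [[55.2, -72.5], [55.2, 72.4]]
138 254 379 [[46.0, -71.6], [45.9, 72.7]]
146 254 379 [[36.7, -71.9], [36.7, 73.0]]
154 254 378 [[27.3, -72.3], [27.3, 72.1]]
162 255 378 [[17.9, -71.4], [17.9, 72.5]]
170 255 378 [[8.4, -71.9], [8.4, 72.9]]
178 255 378 [[-1.1, -72.3], [-1.1, 73.3]]
186 256 377 [[-10.8, -71.6], [-10.8, 72.6]]
194 256 377 [[-20.6, -72.1], [-20.6, 73.1]]
202 257 376 [[-30.6, -71.4], [-30.6, 72.4]]
210 257 376 [[-40.7, -72.0], [-40.7, 73.0]]
218 258 375 [[-51.0, -71.4], [-51.0, 72.4]]
226 258 375 [[-61.5, -72.0], [-61.4, 73.1]]
234 250 376 [[-72.3, -83.0], [-72.2, 75.1]]
```

View pics/w12.png

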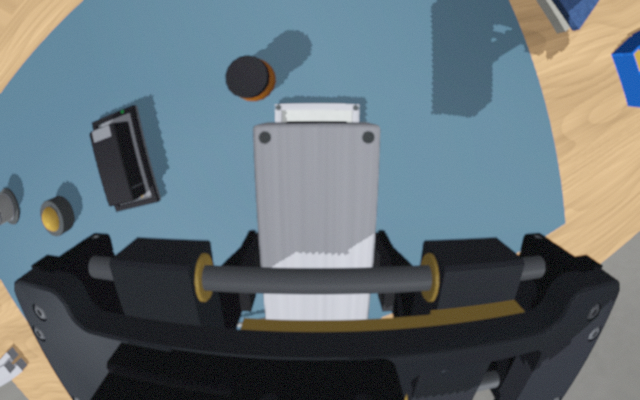

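The module is held level over the stage. The stage's near edge is visible at row 103, columns 275 to 360, centred behind the module, whose end is at columns 254 to 379. Lowering.

```bash
python3 -m handwheel '[[[0,0,0,-0.001,0,0.03,0.05],[0,0,0,0,0,0.04,0.05],[0,0,0,0,0,0.04,0.05],[0,0,0,0,0,0.03,0.05],[0,0,0,0,0,0.02,0.05],[0,0,0,0,0,0.01,0.05],[0,0,0,0,0,0.004,0.05],[0,0,0,0,0,0.002,0.05],[0,0,0,0,0,0.001,0.05],[0,0,0,0,0,0,0.05],[0,0,0,0,0,0,0.05]]]'
```

```text
time_s: 36.15
tcp_pos: [0.6007, 0.2118, 0.0235]
ee_rot: [[-0.909, 0.417, 0.001], [0.417, 0.909, 0.001], [-0.001, 0.001, -1.0]]
wrist_force: [0.4, -0.3, -4.3]
gripper_width: 0.684
gripper_force: 30.0
```

```bash
python3 -m handwheel '[[[0,0,0,0,0,0.001,0.05],[0,0,0,0,0,0.001,0.05],[0,0,0,0,0,0.0007,0.05],[0,0,0,0,0,0,0.05],[0,0,0,0,0,0,0.05]]]'
```

```text
time_s: 36.65
tcp_pos: [0.6002, 0.2116, 0.0198]
ee_rot: [[-0.909, 0.416, -0.0], [0.416, 0.909, -0.0], [0.0, -0.0, -1.0]]
wrist_force: [0.2, -0.0, -3.4]
gripper_width: 0.69
gripper_force: 30.0
```

```bash
python3 -m handwheel '[[[0,0,0,0,0,0.0006,0.05],[0,0,0,0,0,0.0006,0.05],[0,0,0,0,0,0.0005,0.05],[0,0,0,0,0,0,0.05],[0,0,0,0,0,0,0.05],[0,0,0,0,0,0,0.05]]]'
```

```text
time_s: 37.25
tcp_pos: [0.6002, 0.2116, 0.0186]
ee_rot: [[-0.909, 0.416, 0.0], [0.416, 0.909, -0.0], [-0.0, 0.0, -1.0]]
wrist_force: [-2.3, -0.1, 1.9]
gripper_width: 0.689
gripper_force: 30.0
```

Contact at the expected height. Release and rise, then check numerically.

```bash
python3 -m handwheel '[[[0,0,0,0,0,0,0.06],[0,0,0,0,0,0,0.064],[0,0,0,0,0,0,0.069],[0,0,0,0,0,0,0.076],[0,0,0,0,0,0,0.08],[0,0,0,0,0,-0.01,0.08],[0,0,0,0,0,-0.02,0.08],[0,0,0,0,0,-0.035,0.087],[0,0,0,0,0,-0.045,0.087],[0,0,0,0,0,-0.045,0.087],[0,0,0,0,0,-0.035,0.087],[0,0,0,0,0,-0.01,0.087]]]'
python3 -m handwheel '[[[0,0,0,0.02,0,0,0.087],[0,0,0,0.03,0,0,0.087],[0,0,0,0.04,0,0,0.087],[0,0,0,0.04,-0.02,0,0.087],[0,0,0,0.04,-0.03,0,0.087],[0,0,0,0.02,-0.02,0,0.087],[0,0,0,0,0,0,0.087],[0,0,0,0,0,0,0.087]]]'
python3 - <<'E'
from h import *
s=r.sense();t=cams.capture('top')[:,:,::-1].copy();cv2.imwrite('pics/top13.png',t);im0=cv2.imread('pics/top0.png')
hsv=cv2.cvtColor(t,cv2.COLOR_BGR2HSV)
m=(hsv[...,1]<60)&(hsv[...,2]>110);b=np.zeros(m.shape,bool);b[125:220,195:280]=1
for c in blobs(m&b,300): print('stage',cv2.boundingRect(c),rect('top',c,.012))
def cen(h,lo,hi,box,smin=120,vmax=256):
    x0,x1,y0,y1=box;q=cv2.inRange(h[y0:y1,x0:x1],(lo,smin,60),(hi,255,255));M=cv2.moments(q,True);return M['m10']/M['m00']+x0,M['m01']/M['m00']+y0
h0=cv2.cvtColor(im0,cv2.COLOR_BGR2HSV)
for n,box in(('jar',(225,262,208,240)),('cleaner',(378,412,200,232))):print(n,cen(h0,5,30,box),cen(hsv,5,30,box))
g=t.max(2)
# module-top edges vs stage: gradient profile across width and length through stage centre
c=cams.get_calibration('top');a=np.radians(-24.7)
for d,n,L in(((np.cos(a),np.sin(a)),'long',95),((-np.sin(a),np.cos(a)),'short',56)):
    w=np.arange(-L,L+1,3)/1000;P=np.c_[.5995+w*d[0],.2105+w*d[1],0*w+.012]
    q=cv2.projectPoints(P,c['rvec'],c['tvec'],c['camera_matrix'],None)[0][:,0];print(n,[(int(x*1000),int(v)) for x,v in zip(w,cv2.remap(g,q[:,0].astype(np.float32),q[:,1].astype(np.float32),1).ravel())])
print(s['time_s'],s['tcp_pos'],s['wrist_force'])
E
```

```text
time_s: 38.45
tcp_pos: [0.6023, 0.2124, 0.2247]
ee_rot: [[-0.909, 0.416, 0.01], [0.416, 0.909, 0.005], [-0.007, 0.008, -1.0]]
wrist_force: [0.1, -0.5, 0.2]
gripper_width: 0.999
gripper_force: 0.0
time_s: 39.25
tcp_pos: [0.3981, 0.2272, 0.2187]
ee_rot: [[-0.91, 0.416, 0.001], [0.416, 0.91, 0.001], [-0.001, 0.001, -1.0]]
wrist_force: [0.3, 0.6, 0.5]
gripper_width: 1.002
gripper_force: 0.0
stage (209, 135, 61, 76) (array([599.1, 210. ]), array([177.4,  99.2]), -24.6)
jar (250.85245901639345, 224.08196721311475) (250.71428571428572, 224.11111111111111)
cleaner (393.7920792079208, 215.84653465346534) (393.7960199004975, 215.8855721393035)
long [(-95, 96), (-92, 96), (-89, 107), (-86, 131), (-83, 137), (-80, 140), (-77, 151), (-74, 129), (-71, 152), (-68, 192), (-65, 191), (-62, 190), (-59, 189), (-56, 189), (-53, 189), (-50, 189), (-47, 190), (-44, 190), (-41, 189), (-38, 190), (-35, 191), (-32, 189), (-29, 191), (-26, 190), (-23, 191), (-20, 189), (-17, 190), (-14, 190), (-11, 190), (-8, 190), (-5, 189), (-2, 190), (1, 190), (4, 189), (7, 189), (10, 190), (13, 189), (16, 188), (19, 188), (22, 189), (25, 189), (28, 189), (31, 188), (34, 187), (37, 188), (40, 189), (43, 188), (46, 188), (49, 188), (52, 187), (55, 187), (58, 187), (61, 187), (64, 188), (67, 187), (70, 196), (73, 191), (76, 150), (79, 150), (82, 184), (85, 181), (88, 151), (91, 138), (94, 139)]
short [(-56, 139), (-53, 138), (-50, 139), (-47, 167), (-44, 189), (-41, 184), (-38, 157), (-35, 166), (-32, 200), (-29, 157), (-26, 128), (-23, 151), (-20, 187), (-17, 188), (-14, 190), (-11, 191), (-8, 189), (-5, 191), (-2, 192), (1, 189), (4, 189), (7, 190), (10, 190), (13, 188), (16, 191), (19, 191), (22, 193), (25, 193), (28, 193), (31, 192), (34, 192), (37, 169), (40, 115), (43, 133), (46, 134), (49, 109), (52, 101), (55, 102)]
39.25 [0.39814224 0.22717849 0.21872393] [0.28328859 0.55077061 0.48618964]
```

```bash
python3 -c "
from station import r
print(r.finish_job())"
```

```text
the job is handed in; nothing more can be done
None
```

I took the pile apart in order and set the lens, spool, battery pack and module down in their places; the images and contact heights agree, the jar and tip cleaner did not move, and I handed the job in at about 39 s.

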